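# Press the tea caddy's lids home in one pass

## Robot

A 6-joint arm with a two-finger parallel gripper is mounted at the origin on a cart in front of the work surface, level with it; the furniture and walls round the work are solid. World frame = base frame: x ahead of the robot, y to its left, z up, the work surface at z = 0. Lengths are in m, angles in rad, forces in N, time in s.
With the tool pointing down it reaches from about 0.325 to 0.875 m from the base axis. Payload 4.4 kg.
Tool frame: the origin (TCP) lies between the finger pads, 19 mm behind the fingertips; this is the grasp point; z points along the fingers, y is the line along which they close (so a half turn about z gives the same grasp; the last joint's range is limited). The gripper opens to 85 mm and grips with 20 to 120 N. Pads are 22 mm wide; open, the fingers measure 114 mm over their backs; the gripper's body (76 mm by 85 mm) begins 54 mm behind the grasp point. The pads swing forward as they close: fully open they stand 13 mm farther back than shut.
Start: joints at [-1.308, 0.207, 1.542, -0, 1.393, -0.15], TCP at [0.231, -0.527, 0.25] pointing down, gripper open.
Joint ranges: [-2.73, 2.73], [-0.86, 2.22], [0.23, 2.46], [-1.11, 4.25], [0.08, 2.63], [-2.82, 2.82]. Speed limits (rad/s): [2.79, 2.79, 3.14, 3.14, 3.14, 3.14].

## Interface

Orientations are given as a unit quaternion [w, x, y, z].
In Python, from cell import env, cams, state gives the robot as it stands (env), with the cameras (cams) and the readings as plain functions.
- The arm moves only by the tool step_hand, called after "Request:" as a command line: name --pt "numbers of a row" for each row, then --argument value for the rest. Schema: {"type":"object","properties":{"rows":{"type":"array","items":{"type":"array","items":{"type":"number"},"minItems":7,"maxItems":7},"minItems":1,"maxItems":20},"force":{"type":"number"},"only":{"type":"string"},"quiet":{"type":"boolean"},"lines":{"type":"string"}},"required":["rows"],"additionalProperties":false}. rows is a list of rows, 1 to 20 of them, each of 7 numbers: the opening from 0.0 (shut) to 1.0 (fully open), then dx, dy, dz in m, then a rotation vector rx, ry, rz in rad; each row is the pose to reach, as a shift and turn from the pose commanded when the call began, along the tool's axes at that moment; what a row does not reach only later rows make up. A row lasts 1/12 s, in which the tool goes at most 0.0417 m and 0.125 rad, less where a joint would pass 70% of its speed; a pose out of reach is approached as far as the arm can. The fingers move at their own pace and stop on an object; force is the grip in N (left out, the last holds). Time passes only in rows, so rows that do not move let the fingers close. The tool returns the time, the measured TCP pose, the force, the opening and the grip force at its end. only (a regular expression) keeps the lines of the reply that match it, lines (a string "A,B") keeps lines A to B, and quiet returns only ok. Input that does not fit is refused with a message, and nothing moves.
- state(): the state, without advancing time (a new reading comes with each control period).
- cams.read_camera(name): name is "side" or "top"; returns a dict with "image" (480x640x3 uint8, blue, green, red), "mtx" (3x3 intrinsics, pixels), "k1" (the pictures are not rectified: a ray, as slopes to the right and down, at radius r is drawn at 1 + k1 r^2 times it, then the intrinsics apply), "pose" (4x4, takes a point from camera to world coordinates). Camera axes: x right, y down, z forward; pixel columns grow to the right and rows downward; lengths in m; the calibration is good to about 2 mm. A picture is of the moment at which its call begins. There is no depth.
- env.finish_job(): hands the job in; it is judged then, once.
The state is a dict: "time": time; "joint_pos": joint angles; "qvel": joint speeds; "effort": joint torques, N m; "eef_pos": TCP position; "orientation": TCP orientation; "wrist_force": force on the tool from outside, world axes, zero at the start; "torque": the same for the moment, N m; "width": opening from 0.0 (shut) to 1.0 (fully open); "finger_force": force on a finger pad.
Only numpy, scipy, OpenCV 4.12 (cv2) and the standard library are available. Lean on these libraries where they do the work, as an engineer would, in place of code of your own. Each camera call takes 0.05 s, during which the arm holds its last target. There are 200 camera calls.

## Task

The five round lids in the top of the wooden tea caddy are standing proud. Starting with the lid at the end where the mug stands, run your fingertips along the row and press every lid gently down onto its seat, one after the other and in one pass: keep the fingertips close over the row, within a few centimetres, until the last lid is down. Only press: do not pull any lid up, skip none, and leave the mug, the coffee tin, the tea glass and the pen where they stand.

Things in the scene. Friction and masses are not known exactly. Their poses are not given: they have to be found in the camera images.
- caddy: Closed wooden box fixed to the table, 82 (x) by 296 (y) by 50 mm high, yaw within 25 degrees. Origin: centre of its underside, on the table; z up. Five round domed steel lids in a row along y in its top, centred at x = 0, y = +112 (lid0), +56 (lid1), 0 (lid2), -56 (lid3), -112 mm (lid4). Under each lid a dark collar, its seat, 53 mm wide, 2 mm above the wood.
- lid0 (a joint): How far lid0 (first, the +y end of the caddy) is pressed in, m: 0 stands 6 mm above its seat, 0.006 is fully down on its seat (hard stop); below 0 it is being pulled up and out. It starts between 0 and 0.0015. About 2 N moves it; it has no spring and stays where it is left.
- lid1 (a joint): How far lid1 (second) is pressed in, m: 0 stands 6 mm above its seat, 0.006 is fully down on its seat (hard stop); below 0 it is being pulled up and out. It starts between 0 and 0.0015. About 2 N moves it; it has no spring and stays where it is left.
- lid2 (a joint): How far lid2 (middle) is pressed in, m: 0 stands 6 mm above its seat, 0.006 is fully down on its seat (hard stop); below 0 it is being pulled up and out. It starts between 0 and 0.0015. About 2 N moves it; it has no spring and stays where it is left.
- lid3 (a joint): How far lid3 (fourth) is pressed in, m: 0 stands 6 mm above its seat, 0.006 is fully down on its seat (hard stop); below 0 it is being pulled up and out. It starts between 0 and 0.0015. About 2 N moves it; it has no spring and stays where it is left.
- lid4 (a joint): How far lid4 (last, the -y end of the caddy) is pressed in, m: 0 stands 6 mm above its seat, 0.006 is fully down on its seat (hard stop); below 0 it is being pulled up and out. It starts between 0 and 0.0015. About 2 N moves it; it has no spring and stays where it is left.
- lid0_crown (a point): Highest point of lid0, at the middle of its dome. The lid is 50 mm in diameter, a shallow smooth dome 9 mm high over a 1 mm rim, its flank sloping down to the seat on all sides so that a fingertip can slide up onto it. Crown 68 mm above the table at joint 0, 62 mm when fully down.
- lid1_crown (a point): Highest point of lid1, at the middle of its dome. The lid is 50 mm in diameter, a shallow smooth dome 9 mm high over a 1 mm rim, its flank sloping down to the seat on all sides so that a fingertip can slide up onto it. Crown 68 mm above the table at joint 0, 62 mm when fully down.
- lid2_crown (a point): Highest point of lid2, at the middle of its dome. The lid is 50 mm in diameter, a shallow smooth dome 9 mm high over a 1 mm rim, its flank sloping down to the seat on all sides so that a fingertip can slide up onto it. Crown 68 mm above the table at joint 0, 62 mm when fully down.
- lid3_crown (a point): Highest point of lid3, at the middle of its dome. The lid is 50 mm in diameter, a shallow smooth dome 9 mm high over a 1 mm rim, its flank sloping down to the seat on all sides so that a fingertip can slide up onto it. Crown 68 mm above the table at joint 0, 62 mm when fully down.
- lid4_crown (a point): Highest point of lid4, at the middle of its dome. The lid is 50 mm in diameter, a shallow smooth dome 9 mm high over a 1 mm rim, its flank sloping down to the seat on all sides so that a fingertip can slide up onto it. Crown 68 mm above the table at joint 0, 62 mm when fully down.
- mug: White spotted ceramic mug, 92 mm wide, 127 mm over its handle, 93 mm high, standing on the table past one end of the caddy (either one); origin at the centre of its underside. The end where it stands is where the pressing starts. Not to be moved.
- coffee_tin: Small round tin, 57 mm diameter, 72 mm high, standing past the other end of the caddy; origin at the centre of its underside. Not to be moved.
- tea_glass: Waisted tea glass, 62 mm diameter, 86 mm high, standing behind the caddy; origin at the centre of its underside. Not to be moved.
- pen_blue: Blue pen, 140 mm long, 12 mm thick, lying behind the caddy to the right; origin at its middle. Not to be moved.

How it is judged:
On the way:
1. the lid at the mug's end is down on its seat while the one at the far end still stands proud (((y of mug in the frame of caddy above 0 m and value of joint lid0 above 0.0045 m and value of joint lid4 below 0.003 m) or (y of mug in the frame of caddy below 0 m and value of joint lid4 above 0.0045 m and value of joint lid0 below 0.003 m))), for 0.1 s.
At the end, for the whole second after the job is handed in: All five lids are within 1.5 mm of fully down on their seats, and the mug, tin, glass and pen stand within 20 mm of where they were, at rest (value of joint each of lid0, lid1, lid2, lid3, lid4 above 0.0045 m and distance of each of mug, coffee_tin, tea_glass, pen_blue from where it was at the start of the episode below 0.02 m and linear speed of each of mug, coffee_tin below 0.02 m/s); the robot touches nothing.
It fails at once if a lid is pressed home while its neighbour on the mug's side still stands 3 mm or more above its seat (out of order) ((y of mug in the frame of caddy above 0 m and value of joint lid1 above 0.0045 m and value of joint lid0 below 0.003 m) or (y of mug in the frame of caddy above 0 m and value of joint lid2 above 0.0045 m and value of joint lid1 below 0.003 m) or (y of mug in the frame of caddy above 0 m and value of joint lid3 above 0.0045 m and value of joint lid2 below 0.003 m) or (y of mug in the frame of caddy above 0 m and value of joint lid4 above 0.0045 m and value of joint lid3 below 0.003 m) or (y of mug in the frame of caddy below 0 m and value of joint lid3 above 0.0045 m and value of joint lid4 below 0.003 m) or (y of mug in the frame of caddy below 0 m and value of joint lid2 above 0.0045 m and value of joint lid3 below 0.003 m) or (y of mug in the frame of caddy below 0 m and value of joint lid1 above 0.0045 m and value of joint lid2 below 0.003 m) or (y of mug in the frame of caddy below 0 m and value of joint lid0 above 0.0045 m and value of joint lid1 below 0.003 m)).
It fails at once if between the first lid and the last the TCP leaves the row: more than 80 mm to the side of its line, or more than 150 mm above the table (fingertips some 60 mm above the lids) (((y of mug in the frame of caddy above 0 m and value of joint lid0 above 0.0045 m and value of joint lid4 below 0.003 m) and (z of the grasp point in the frame of caddy above 0.15 m or x of the grasp point in the frame of caddy above 0.08 m or x of the grasp point in the frame of caddy below -0.08 m)) or ((y of mug in the frame of caddy below 0 m and value of joint lid4 above 0.0045 m and value of joint lid0 below 0.003 m) and (z of the grasp point in the frame of caddy above 0.15 m or x of the grasp point in the frame of caddy above 0.08 m or x of the grasp point in the frame of caddy below -0.08 m))).
It fails at once if a lid is pulled up by more than 4 mm (value of joint any of lid0, lid1, lid2, lid3, lid4 below -0.004 m).
It fails at once if the caddy is pressed with more than 45 N (contact force between the fingers and caddy above 45 N).
It fails at once if mug, tin, glass or pen is pushed more than 20 mm or lifted (distance of any of mug, coffee_tin, tea_glass, pen_blue from where it was at the start of the episode above 0.02 m or height (world z) of any of mug, coffee_tin, tea_glass, pen_blue above 0.012 m).
It also fails if it takes over 42 s, if anything falls off the work surface, if the arm or the gripper's body presses on something with over 40 N, if the wrist force passes 120 N, or if a joint passes its speed limit or range.

## Working session

There is one attempt and no reset: what is moved stays moved. The work goes in short steps, Python scripts to look and compute and a tool call to move; the robot and the scene stay as the last step left them, time stands still between calls to the robot, and variables do not carry over. Pictures are saved under pics/ and viewed, at most 10 in all, crops included, and the job is handed in when it is done.

```bash
mkdir -p pics; ls
```

Run:
```python
from cell import env, cams, state
import cv2
for n in("top","side"):
    r=cams.read_camera(n); cv2.imwrite(f"pics/{n}0.png",r["image"]); print(n,r["mtx"].tolist(),r["k1"],r["pose"].round(4).tolist())
s=state(); print(s)
```

```text
cell.py
pics
top [[575.8370452296525, 0.0, 317.50547117043016], [0.0, 575.8370452296525, 238.68157534931171], [0.0, 0.0, 1.0]] -0.11342781213762583 [[0.0233, -0.988, 0.1529, 0.4209], [-0.9997, -0.0245, -0.0062, 0.0224], [0.0099, -0.1527, -0.9882, 1.2321], [0.0, 0.0, 0.0, 1.0]]
side [[588.4386725385833, 0.0, 318.239306161966], [0.0, 588.4386725385833, 242.84473808772128], [0.0, 0.0, 1.0]] -0.11493936564129634 [[0.9863, -0.0722, 0.1485, 0.4427], [-0.1638, -0.5426, 0.8238, -0.9487], [0.0211, -0.8369, -0.547, 0.7287], [0.0, 0.0, 0.0, 1.0]]
{'time': 0.1, 'joint_pos': array([-1.30850555e+00,  2.07376460e-01,  1.54279566e+00, -2.53668650e-06,
        1.39352275e+00, -1.50467378e-01]), 'qvel': array([ 0.00013961, -0.00135691, -0.00408976, -0.00052898, -0.00151025,
        0.00018161]), 'effort': array([-1.98906314e-04, -3.84091079e+01, -2.92547911e+01, -3.18499524e-04,
        4.79464943e-03,  4.00766652e-06]), 'eef_pos': array([ 0.23049144, -0.52607933,  0.2489255 ]), 'orientation': array([-1.04939407e-03,  9.78778731e-01,  2.04917276e-01, -5.99848080e-05]), 'wrist_force': array([-0.2802506 , -0.42341642,  0.32446277]), 'torque': array([ 0.00359614, -0.00324865, -0.0153461 ]), 'finger_force': 0.0, 'width': 0.9974834743287395}
```

View pics/top0.png

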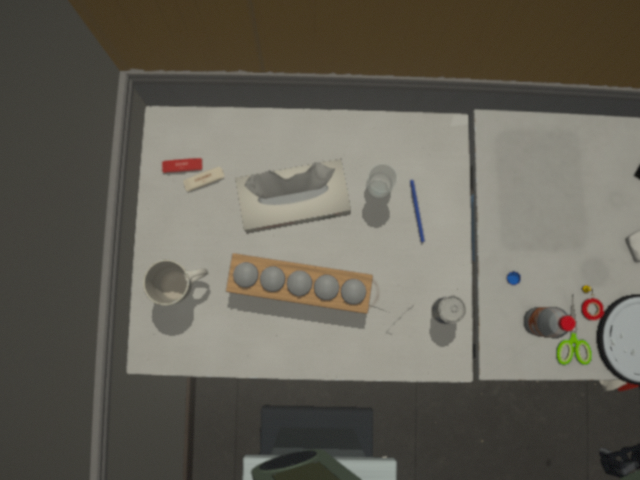

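View pics/side0.png

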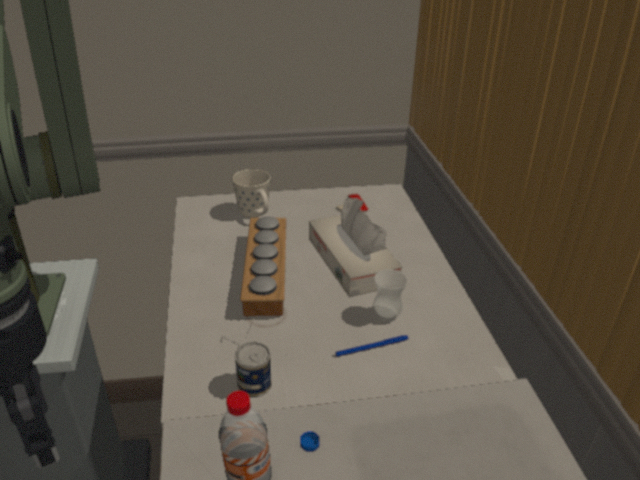

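Top view: caddy with lids at about (246,275), (273,279), (300,283), (327,288), (354,292). The mug is at (168,283), the +y end, so lid0 comes first. The tin is at (449,309), the glass at (380,185) and the pen at (417,210). The side view agrees: mug (252,190), lids (267,224) to (263,285), tin (253,368).

Create m.py:
```python
import numpy as np, cv2
from scipy.optimize import least_squares
def project(P,r):
    T=np.linalg.inv(r["pose"]); p=np.atleast_2d(P)@T[:3,:3].T+T[:3,3]
    return cv2.projectPoints(p.reshape(-1,1,3),np.zeros(3),np.zeros(3),r["mtx"],np.array([r["k1"],0,0,0,0.]))[0].reshape(-1,2)
def lids_px(r,seeds,win):
    # grey lid blobs inside the wooden top
    hsv=cv2.cvtColor(r["image"],cv2.COLOR_BGR2HSV); out=[]
    wood=((hsv[...,1]>90)&(hsv[...,0]<25)&(hsv[...,2]>70)).astype(np.uint8)
    n,l,st,c=cv2.connectedComponentsWithStats(wood)
    k=[i for i in range(1,n) if st[i,4]>300 and st[i,0]-5<seeds[2][0]<st[i,0]+st[i,2]+5 and st[i,1]-5<seeds[2][1]<st[i,1]+st[i,3]+5]
    k=min(k,key=lambda i:st[i,4])
    w=(l==k).astype(np.uint8); hull=cv2.convexHull(cv2.findNonZero(w))
    rect=cv2.minAreaRect(hull)
    m=cv2.fillConvexPoly(np.zeros_like(w),hull,1)
    lid=(m&(1-wood)); lid=cv2.morphologyEx(lid,cv2.MORPH_OPEN,np.ones((3,3),np.uint8))
    n,l,st,c=cv2.connectedComponentsWithStats(lid)
    return rect,[(c[i].round(1).tolist(),int(st[i,4]),st[i,2:4].tolist()) for i in range(1,n) if st[i,4]>60]
def model(p,z=0.0595):
    x,y,a=p; o=np.array([.112,.056,0,-.056,-.112])
    return np.c_[x-np.sin(a)*o,y+np.cos(a)*o,np.full(5,z)]
```

Run:
```python
from cell import env, cams, state
from m import *
S={"top":[(246,275),(273,279),(300,283),(327,288),(354,292)],"side":[(267,224),(265,237),(265,251),(264,267),(263,285)]}
for n in S:
    r=cams.read_camera(n); 
    try:
        rect,b=lids_px(r,S[n],0); print(n,rect); [print(x) for x in b]
    except Exception as e: print(e)
    f=lambda p:(project(model(p),r)-S[n]).ravel()
    s=least_squares(f,[.45,0,0]); print(s.x,s.fun.round(1))
    x,y,w,h=(215,240,170,85) if n=="top" else (225,205,80,120)
    c=cv2.resize(r["image"][y:y+h,x:x+w],None,fx=4,fy=4,interpolation=cv2.INTER_CUBIC); cv2.imwrite(f"pics/{n}c.png",c)
```

```text
top ((299.15106201171875, 283.1007385253906), (142.02352905273438, 38.43529510498047), 8.797411918640137)
([258.6, 276.5], 1084, [53, 30])
([299.0, 282.9], 548, [26, 27])
([326.1, 287.0], 548, [26, 27])
([353.1, 291.1], 547, [26, 27])
[ 0.50922917  0.04866394 -0.13350727] [-0.2 -0.3 -0.2  0.1 -0.1  0.4  0.1 -0.3  0.3  0. ]
side ((263.4805603027344, 265.811279296875), (43.1033935546875, 97.99629211425781), 3.5763344764709473)
([264.4, 256.5], 1714, [30, 78])
[ 0.51171228  0.04169373 -0.12109333] [-0.5 -1.1  0.7 -0.3 -0.1  0.5 -0.1  0.6 -0.   0.1]
```

View pics/topc.png

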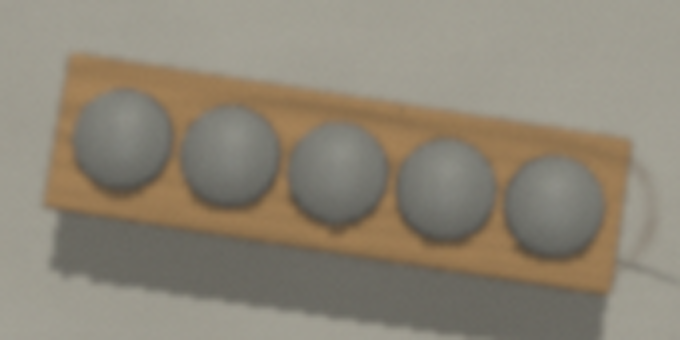

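The crop shows all five lids cleanly, lid0 at about (245.5,274.7) and lid4 at (353.1,291.1) in full-image pixels. I'll fit the row to the sharper blob centres and work out the moves.

Create go.py:
```python
from cell import env, cams, state
from m import *
from scipy.spatial.transform import Rotation as R
def rel(P):
    s=state(); q=s["orientation"]; M=R.from_quat(np.r_[q[1:],q[0]])
    return M.inv().apply(np.asarray(P)-s["eef_pos"]),M
```

Run:
```python
from go import *
r=cams.read_camera("top"); px=np.array([(245.2,274.7),(272.1,278.8),(299,282.9),(326.1,287),(353.1,291.1)])
s=least_squares(lambda p:(project(model(p),r)-px).ravel(),[.5,.04,-.13]); print("top",s.x,s.fun.round(1))
h=least_squares(lambda p:(project(model(p[:3],p[3]),r)-px).ravel(),[.5,.04,-.13,.06]); print("free z",h.x)
L=model(s.x); print(L)
def at(u,z): return least_squares(lambda p:(project([p[0],p[1],z],r)-u).ravel(),[.5,0]).x
print("mug rim",at((168,283),.093),"handle tip",at((207,272),.06),"tin",at((449,309),.072))
d,M=rel(np.r_[L[0][:2],.25]); print("shift",d); row=L[0]-L[4]; row/=np.linalg.norm(row)
t=M.inv().apply(row); print("turn z",np.arctan2(t[1],t[0]), "axes",M.as_matrix().round(3).tolist())
```

```text
top [ 0.51020423  0.05052315 -0.12636997] [-0.3 -0.1 -0.2 -0.   0.   0.   0.1  0.   0.3  0. ]
free z [ 0.51072807  0.05068731 -0.12635068  0.05257007]
[[ 0.52432003  0.16163005  0.0595    ]
 [ 0.51726213  0.1060766   0.0595    ]
 [ 0.51020423  0.05052315  0.0595    ]
 [ 0.50314633 -0.00503031  0.0595    ]
 [ 0.49608843 -0.06058376  0.0595    ]]
mug rim [0.50053412 0.31057083] handle tip [0.52762063 0.2395722 ] tin [ 0.46321573 -0.25386407]
shift [ 5.45090080e-01 -5.12382390e-01  8.99296258e-05]
turn z -1.0316467741664868 axes [[0.916, 0.401, -0.0], [0.401, -0.916, 0.001], [0.0, -0.001, -1.0]]
```

Request:
step_hand --pt "0 0.15 -0.14 0 0 0 -0.28" --pt "0 0.15 -0.14 0 0 0 -0.28" --pt "0 0.15 -0.14 0 0 0 -0.28" --pt "0 0.15 -0.14 0 0 0 -0.28" --pt "0 0.15 -0.14 0 0 0 -0.28" --pt "0 0.15 -0.14 0 0 0 -0.28" --pt "0 0.545 -0.512 0 0 0 -1.03" --pt "0 0.545 -0.512 0 0 0 -1.03" --pt "0 0.545 -0.512 0 0 0 -1.03" --pt "0 0.545 -0.512 0 0 0 -1.03" --pt "0 0.545 -0.512 0 0 0 -1.03" --pt "0 0.545 -0.512 0 0 0 -1.03" --pt "0 0.545 -0.512 0 0 0 -1.03" --pt "0 0.545 -0.512 0 0 0 -1.03" --pt "0 0.545 -0.512 0 0 0 -1.03" --pt "0 0.545 -0.512 0 0 0 -1.03" --pt "0 0.545 -0.512 0 0 0 -1.03" --pt "0 0.545 -0.512 0 0 0 -1.03" --pt "0 0.545 -0.512 0 0 0 -1.03" --pt "0 0.545 -0.512 0 0 0 -1.03"

```text
time: 1.92
eef_pos: [0.5264, 0.1668, 0.2497]
orientation: [-0.001, 0.749, 0.663, 0.002]
wrist_force: [-0.4, -1.4, 0.0]
width: -0.003
finger_force: 0.0
```

Run:
```python
from go import *
L=model([.5102,.0505,-.1264]); print(rel(np.r_[L[0][:2],.115])); s=state(); print(s["joint_pos"],s["wrist_force"])
```

```text
(array([-0.00585358, -0.0016018 ,  0.13469305]), Rotation.from_matrix(array([[ 0.12148163,  0.99259225,  0.0016853 ],
                            [ 0.99258702, -0.12148686,  0.00345678],
                            [ 0.00363591,  0.00125287, -0.99999261]])))
[0.14830997 0.15694239 1.60033362 0.00322706 1.38213999 0.26949374] [-0.40683901 -1.37123662  0.0448386 ]
```

Request:
step_hand --pt "0 -0.002 0 0.04 0 0 0" --pt "0 -0.002 0 0.08 0 0 0" --pt "0 -0.002 0 0.12 0 0 0" --pt "0 -0.002 0 0.13 0 0 0" --pt "0 -0.002 0 0.13 0 0 0" --pt "0 -0.002 0 0.13 0 0 0"

```text
time: 2.42
eef_pos: [0.5249, 0.1585, 0.1207]
orientation: [0.0, 0.751, 0.66, 0.0]
wrist_force: [0.6, 0.0, -0.1]
width: -0.0
finger_force: 0.0
```

Run:
```python
from go import *
L=model([.5102,.0505,-.1264]); print(rel(np.r_[L[0][:2],.08])); 
for n,(x,y,w,h) in dict(top=(200,220,200,120),side=(215,150,120,150)).items():
    r=cams.read_camera(n); cv2.imwrite(f"pics/{n}d.png",cv2.resize(r["image"][y:y+h,x:x+w],None,fx=4,fy=4,interpolation=cv2.INTER_CUBIC))
```

```text
(array([ 0.00299451, -0.0009364 ,  0.04066787]), Rotation.from_matrix(array([[ 1.28159603e-01,  9.91753507e-01,  3.11324612e-04],
                            [ 9.91753556e-01, -1.28159599e-01, -3.41033198e-05],
                            [ 6.07715034e-06,  3.13127959e-04, -9.99999951e-01]])))
```

View pics/sided.png

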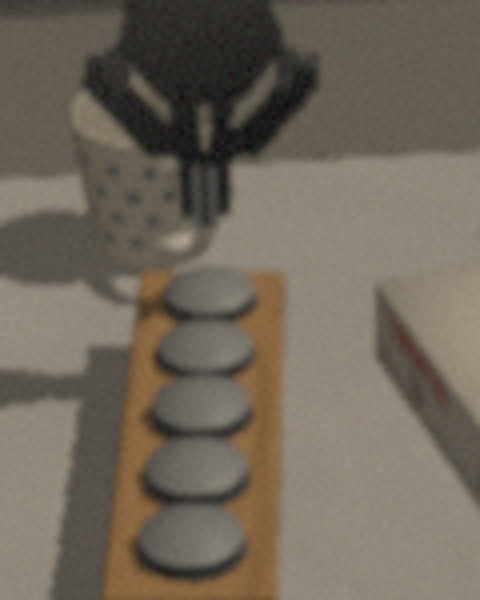

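The side view shows the shut fingertips at crop (205,215), directly above and in line with lid0 at (210,285). The mug behind is clear. Lowering slowly onto lid0.

Request:
step_hand --pt "0 0.003 -0.001 0.02 0 0 0" --pt "0 0.003 -0.001 0.03 0 0 0" --pt "0 0.003 -0.001 0.033 0 0 0" --pt "0 0.003 -0.001 0.035 0 0 0" --pt "0 0.003 -0.001 0.037 0 0 0" --pt "0 0.003 -0.001 0.038 0 0 0" --pt "0 0.003 -0.001 0.038 0 0 0"

```text
time: 3.1
eef_pos: [0.5241, 0.162, 0.0826]
orientation: [0.0, 0.751, 0.66, 0.0]
wrist_force: [-0.6, 0.4, 0.5]
width: 0.007
finger_force: 0.6
```

Request:
step_hand --pt "0 0 0 0.001 0 0 0" --pt "0 0 0 0.002 0 0 0" --pt "0 0 0 0.002 0 0 0"

```text
time: 3.35
eef_pos: [0.5241, 0.1621, 0.0804]
orientation: [0.0, 0.751, 0.66, 0.0]
wrist_force: [-0.5, -0.5, 3.7]
width: 0.001
finger_force: 1.3
```

Request:
step_hand --pt "0 0 0 0.0005 0 0 0" --pt "0 0 0 0.001 0 0 0" --pt "0 0 0 0.001 0 0 0"

```text
time: 3.6
eef_pos: [0.5242, 0.1621, 0.0803]
orientation: [0.0, 0.751, 0.66, 0.0]
wrist_force: [-2.9, -1.4, 8.0]
width: -0.001
finger_force: 4.0
```

The height stopped at 0.0803 while the force rose to 8 N, so lid0 is on its hard stop. On to lid1.

Request:
step_hand --pt "0 0 0 -0.01 0 0 0" --pt "0 0 0 -0.02 0 0 0" --pt "0 -0.02 0 -0.02 0 0 0" --pt "0 -0.04 0 -0.02 0 0 0" --pt "0 -0.056 0 -0.02 0 0 0" --pt "0 -0.056 0 -0.014 0 0 0" --pt "0 -0.056 0 -0.01 0 0 0" --pt "0 -0.056 0 -0.007 0 0 0" --pt "0 -0.056 0 -0.005 0 0 0" --pt "0 -0.056 0 -0.003 0 0 0" --pt "0 -0.056 0 -0.001 0 0 0" --pt "0 -0.056 0 0 0 0 0" --pt "0 -0.056 0 0 0 0 0" --pt "0 -0.056 0 0 0 0 0"

```text
time: 4.77
eef_pos: [0.5166, 0.1069, 0.0802]
orientation: [-0.0, 0.751, 0.661, -0.0]
wrist_force: [-4.0, -0.4, 9.3]
width: -0.003
finger_force: 4.7
```

Run:
```python
from go import *
print(rel(np.r_[model([.5102,.0505,-.1264])[1][:2],.08])[0])
r=cams.read_camera("side");x,y,w,h=(215,150,120,150); cv2.imwrite("pics/side1.png",cv2.resize(r["image"][y:y+h,x:x+w],None,fx=4,fy=4,interpolation=cv2.INTER_CUBIC))
```

```text
[-0.00078743  0.00075003  0.0001816 ]
```

View pics/side1.png

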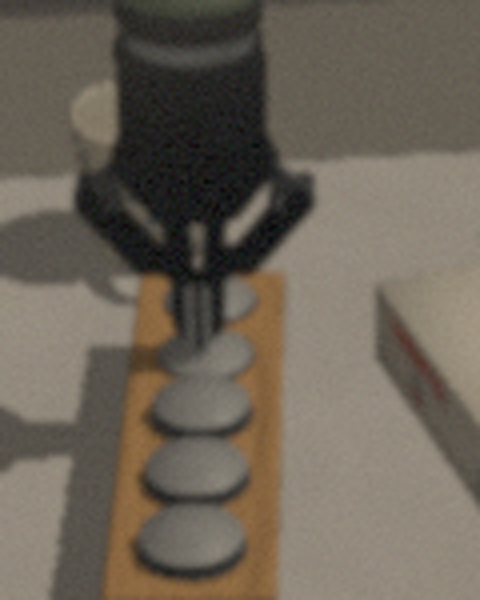

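Crop shows lid0 and lid1 down (no dark gap under them), with lids 2 to 4 still proud. The tips at (200,345) sit about 3 mm left of lid1's centre (207,350), so I'll shift +3 mm in tool y and continue.

Request:
step_hand --pt "0 0 0 -0.01 0 0 0" --pt "0 0 0 -0.02 0 0 0" --pt "0 -0.02 0.001 -0.02 0 0 0" --pt "0 -0.04 0.002 -0.02 0 0 0" --pt "0 -0.056 0.003 -0.02 0 0 0" --pt "0 -0.056 0.003 -0.014 0 0 0" --pt "0 -0.056 0.003 -0.01 0 0 0" --pt "0 -0.056 0.003 -0.007 0 0 0" --pt "0 -0.056 0.003 -0.005 0 0 0" --pt "0 -0.056 0.003 -0.003 0 0 0" --pt "0 -0.056 0.003 -0.001 0 0 0" --pt "0 -0.056 0.003 0 0 0 0" --pt "0 -0.056 0.003 0 0 0 0" --pt "0 -0.056 0.003 0 0 0 0"

```text
time: 5.98
eef_pos: [0.5124, 0.0511, 0.0802]
orientation: [-0.0, 0.751, 0.661, -0.0]
wrist_force: [-4.2, -0.2, 9.8]
width: 0.001
finger_force: 5.1
```

Request:
step_hand --pt "0 0 0 -0.01 0 0 0" --pt "0 0 0 -0.02 0 0 0" --pt "0 -0.02 0 -0.02 0 0 0" --pt "0 -0.04 0 -0.02 0 0 0" --pt "0 -0.056 0 -0.02 0 0 0" --pt "0 -0.056 0 -0.014 0 0 0" --pt "0 -0.056 0 -0.01 0 0 0" --pt "0 -0.056 0 -0.007 0 0 0" --pt "0 -0.056 0 -0.005 0 0 0" --pt "0 -0.056 0 -0.003 0 0 0" --pt "0 -0.056 0 -0.001 0 0 0" --pt "0 -0.056 0 0 0 0 0" --pt "0 -0.056 0 0 0 0 0" --pt "0 -0.056 0 0 0 0 0"

```text
time: 7.15
eef_pos: [0.5052, -0.0045, 0.0802]
orientation: [-0.0, 0.751, 0.661, -0.0]
wrist_force: [-4.1, -0.6, 10.0]
width: -0.0
finger_force: 5.3
```

Run:
```python
from go import *
r=cams.read_camera("side");x,y,w,h=(215,150,120,150); cv2.imwrite("pics/side2.png",cv2.resize(r["image"][y:y+h,x:x+w],None,fx=4,fy=4,interpolation=cv2.INTER_CUBIC))
```

```text
(no output)
```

View pics/side2.png

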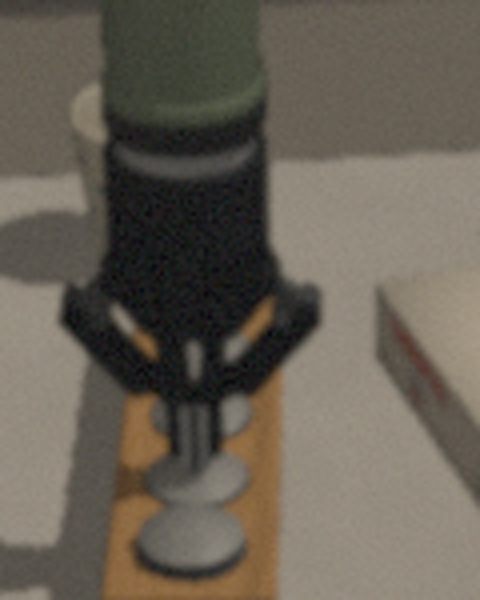

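Lid3 under the tips at (195,465) is down, as is lid2 behind it. Only lid4 at (190,540) still shows its dark gap. Pressing the last lid, then lifting clear and checking.

Request:
step_hand --pt "0 0 0 -0.01 0 0 0" --pt "0 0 0 -0.02 0 0 0" --pt "0 -0.02 0 -0.02 0 0 0" --pt "0 -0.04 0 -0.02 0 0 0" --pt "0 -0.056 0 -0.02 0 0 0" --pt "0 -0.056 0 -0.014 0 0 0" --pt "0 -0.056 0 -0.01 0 0 0" --pt "0 -0.056 0 -0.007 0 0 0" --pt "0 -0.056 0 -0.005 0 0 0" --pt "0 -0.056 0 -0.003 0 0 0" --pt "0 -0.056 0 -0.001 0 0 0" --pt "0 -0.056 0 0 0 0 0" --pt "0 -0.056 0 0 0 0 0" --pt "0 -0.056 0 0 0 0 0"

```text
time: 8.37
eef_pos: [0.498, -0.06, 0.0801]
orientation: [-0.0, 0.751, 0.661, -0.0]
wrist_force: [-4.0, -0.6, 10.8]
width: -0.0
finger_force: 5.4
```

Request:
step_hand --pt "0 0 0 -0.01 0 0 0" --pt "0 0 0 -0.03 0 0 0" --pt "0 0 0 -0.06 0 0 0" --pt "0 0 0 -0.1 0 0 0" --pt "0 0 0 -0.14 0 0 0" --pt "0 0 0 -0.18 0 0 0" --pt "0 0 0 -0.2 0 0 0" --pt "0 0 0 -0.2 0 0 0" --pt "0 0 0 -0.2 0 0 0" --pt "0 0 0 -0.2 0 0 0"

```text
time: 9.2
eef_pos: [0.4973, -0.06, 0.2779]
orientation: [-0.001, 0.751, 0.661, -0.0]
wrist_force: [-0.7, -0.3, 0.2]
width: -0.002
finger_force: 0.0
```

Run:
```python
from go import *
r=cams.read_camera("side");x,y,w,h=(215,150,160,150); cv2.imwrite("pics/side3.png",cv2.resize(r["image"][y:y+h,x:x+w],None,fx=4,fy=4,interpolation=cv2.INTER_CUBIC))
```

```text
(no output)
```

View pics/side3.png

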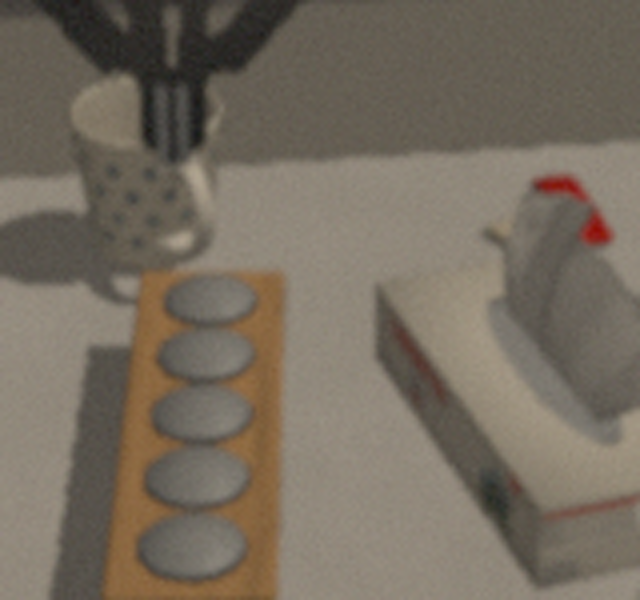

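All five lids, from (210,298) to (192,545), sit evenly on their seats. The mug hasn't moved and the arm is clear.

```bash
python3 -c "
from cell import env, cams, state
print(env.finish_job())"
```

```text
the job is handed in; nothing more can be done
None
```

All five lids were pressed onto their seats in one pass from the mug's end, using about 11 N at most. The last picture shows them all down and the mug unmoved, no move went near the tin, glass or pen, and the job was handed in at about 9 s; no verdict was returned.

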